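# Slide the glue pot to the red ring behind its guard

### The arm

A 6-joint arm with a two-finger parallel gripper is mounted at the origin on the work surface. World frame = base frame: x ahead of the robot, y to its left, z up, the work surface at z = 0. Lengths are in m, angles in degrees, forces in N, time in s.
With the tool pointing down it reaches from about 0.325 to 0.775 m from the base axis. Payload 5.5 kg.
Tool frame: the origin (TCP) lies midway between the tips of the shut fingers; the grasp point (between the pads) lies 19 mm behind it; z points along the fingers, y is the line along which they close (so a half turn about z gives the same grasp; the last joint's range is limited). The gripper opens to 85 mm and grips with 20 to 120 N. Pads are 22 mm wide; open, the fingers measure 114 mm over their backs; the gripper's body (76 mm by 85 mm) begins 54 mm behind the grasp point. The pads swing forward as they close: fully open they stand 13 mm farther back than shut.
Start: joints at [66.366, 5.22, 70.514, -0, 104.267, -3.249], TCP at [0.209, 0.562, 0.231] pointing down, gripper open.
Joint ranges: [-164.24, 164.24], [-49.07, 125.15], [9.68, 141.18], [-86.29, 266.29], [3.28, 154.24], [-151.56, 151.56]. Speed limits (degrees/s): [147.25, 147.25, 172.46, 180, 180, 180].

### API

Orientations are given as [roll, pitch, yaw] about the fixed x, y, z axes, in that order (R = Rz(yaw) Ry(pitch) Rx(roll)).
In Python, from cell import * gives the robot as it stands.
- The arm moves only by the shell command python3 -m creep 'ROWS' [OPENING] [FORCE]. ROWS is JSON, a list of rows, each an object of numbers: "dx", "dy", "dz": the shift along the tool's x, y, z as a fraction of full scale; "wx", "wy", "wz": the turn, a rotation vector about the tool's x, y, z as a fraction of full scale. A call has 1 to 20 rows; each row is the pose to reach, as a shift and turn from the pose commanded when the call began, along the tool's axes at that moment, turning the shorter way round; what a row does not reach only later rows make up. Full scale, the value 1, is 100 mm for a shift and 360 degrees for a turn. A row lasts 1/8 s, in which the tool goes at most 62.5 mm and 10.7 degrees, less where a joint would pass 70% of its speed; a pose out of reach is approached as far as the arm can. A call with a number of a shift or a turn outside -1 to 1 is refused whole. A call with a gripper value outside its range is refused whole. OPENING is the finger opening in mm, from 0 to 85.4, set as the call begins (- or left out, the last holds). The fingers move at their own pace and stop on an object; FORCE is the grip in N (left out, the last holds). Time passes only in rows, so rows that repeat a pose let the fingers close. It gives the time, the measured TCP pose, the force, the opening and the grip force at its end, in the units of the state.
- get_state(): the state, without advancing time (a new reading comes with each control period).
- grab_frame(name): name is "scene" or "top" or "wrist"; returns a dict with "img" (384x512x3 uint8, red, green, blue), "fovy" (degrees; the focal length in pixels is half the picture's height over the tangent of half this angle, whatever the lens; pixels are square), "cx", "cy" (the principal point, pixels), "dist_coeffs" ([k1, k2, p1, p2, k3] as OpenCV has them; the pictures are not rectified), "R" (3x3) and "t" (3): a world point X has camera coordinates R X + t. Camera axes: x right, y down, z forward; pixel columns grow to the right and rows downward; lengths in m; the calibration is good to about 2 mm. A picture is of the moment at which its call begins. There is no depth.
- job_done(): hands the job in; it is judged then, once.
The state is a dict: "time_s": time; "joint_pos": joint angles; "qd": joint speeds; "joint_torque": joint torques, N m; "tool_pos": TCP position; "eef_rot": TCP orientation; "ft_force": force on the tool from outside, world axes, zero at the start; "ft_torque": the same for the moment, N m; "width": finger opening in m; "finger_force": force on a finger pad.
Only numpy, scipy, OpenCV 4.12 (cv2) and the standard library are available. Lean on these libraries where they do the work, as an engineer would, in place of code of your own. Each camera call takes 0.05 s, during which the arm holds its last target. There are 200 camera calls.

### The job

In the shoemaker's workshop, slide the clear guard in front of the warming plate all the way open, then slide the lidded glue pot along the plate, without lifting or tipping it, from the white ring until it stands centred inside the red ring. Then slide the guard fully shut again, let go, and leave everything else where it stands.

Things in the scene. Friction and masses are not known exactly. Their poses are not given: they have to be found in the camera images.
- stove: fixed warming plate: dark steel on a grey base, top 35 mm above the table, x -80 to +130 mm and y +-180 mm in its own frame. Origin on the table surface, midway between the two marked places. Its -x side (front) faces the robot; its +y is the way the guard opens. The guard's track lies on the table at x = -165 mm, y -155 to +455 mm, 10 mm high (30 mm at its end stops).
- rack_front (a point): middle of the front rod of the drying rack over the plate: five 8 mm steel rods along y, 380 mm long, at x = -100, -50, 0, 50, 100 mm in the stove's frame, 200 mm above the table, on two rear posts (x = 120, y = +-190 mm); this point is at x = -100. The front is free: the pot can be reached only from the front, under this rod, with the tool leaning.
- guard (a joint): travel of the guard along the stove's +y, m: 0 = fully shut (in front of both rings), 0.30 = fully open; it may start a little open; slides with about 2 N friction and stays where left
- guard_grip (a point): point on the guard's grip, an upright black block 18 (x) x 20 (y) mm, from 42 mm below this point to 18 mm above it, in front of the guard's upper edge. Moves with the guard; with the guard shut it is at x = -197, y = 0, z = 160 mm in the stove's frame. The guard: clear pane in a yellow frame, 280 mm long, centred on the grip, 10 mm thick, 32 mm behind this point, top 150 mm above the table.
- pot: loose lidded steel glue pot, 0.6 kg, 100 mm diameter, blue lid of 104 mm from 56 to 64 mm, low lid knob up to 72 mm. Origin at the centre of its underside, z up. A wooden bar handle runs along its -x (towards the robot), from 50 to 125 mm from the origin, 16 mm wide (y), 14 mm tall, its centreline 48 mm above the pot's underside.
- pot_grip (a point): point on the centreline of the pot's wooden handle, 108 mm from the pot's axis, 17 mm from the handle's end
- ring_red: red ring painted flat on the plate, 108 mm inner, 120 mm outer diameter, where the pot must go. Origin at its centre, on the plate's top. It may be the left or the right one.
- ring_white: white ring of the same size, where the pot starts; about 130 mm from the red one
- wax_tin: loose brass tin, 44 mm diameter, 30 mm high, standing at the back of the plate behind the rings; bystander. Origin at the centre of its underside
- shoe: loose black shoe, 270 x 80 mm, 62 mm high, right of the plate; bystander
- pen_jar: loose steel jar of brushes and pens, 72 mm diameter, 85 mm (pens to 160 mm) high, left behind the guard's track; bystander
- cleaner: loose white bottle with a blue cap, 60 mm diameter, 160 mm high, left; bystander
- spool: loose orange thread spool, 48 mm diameter, 50 mm high, left of the plate, behind the track; bystander
There are look-alikes about, which are no part of the job. There is more than one size of the pot; the job needs the largest.

How it is judged:
By the outcome, as a careful person would: the job done as asked, in the order asked, and still so for the second after the job is handed in, with the robot touching nothing.
It also fails if it takes over 67 s, if anything falls off the work surface, if the arm or the gripper's body presses on something with over 40 N, if the wrist force passes 120 N, or if a joint passes its speed limit or range.

## Working session

There is one attempt and no reset: what is moved stays moved. The work goes in short steps, Python scripts to look and compute and a shell command to move; the robot and the scene stay as the last step left them, time stands still between calls to the robot, and variables do not carry over. Pictures are saved under pics/ and viewed, at most 10 in all, crops included, and the job is handed in when it is done.

```bash
ls; mkdir -p pics
python3 - <<'E'
from cell import *
import cv2,pickle
s=get_state();print(s)
F={}
for n in("scene","top","wrist"):
    f=grab_frame(n);F[n]=f
    print(n,f["fovy"],f["cx"],f["cy"],f["dist_coeffs"],f["R"],f["t"])
    cv2.imwrite(f"pics/{n}0.png",cv2.resize(f["img"][:,:,::-1],(800,600),interpolation=cv2.INTER_CUBIC))
pickle.dump(F,open("f0.pkl","wb"))
E
```

```text
pics
{'time_s': 0.0, 'joint_pos': array([ 6.63649141e+01,  5.26381553e+00,  7.05825933e+01, -8.67686193e-04,
        1.04267528e+02, -3.24863649e+00]), 'qd': array([-0.13086505, -0.0448822 , -0.05521528, -0.12573632, -0.03410781,
       -0.05323085]), 'joint_torque': array([-1.19717763e-03, -4.58742070e+01, -4.18010545e+01, -1.75981359e-04,
        1.21572328e-02,  5.39186445e-06]), 'tool_pos': array([0.20889978, 0.56215027, 0.23013646]), 'eef_rot': array([-1.79886198e+02, -5.61670712e-03,  1.59613332e+02]), 'ft_force': array([-0.87159406, -0.89539274, -1.32936763]), 'ft_torque': array([-0.02446773,  0.00089951,  0.00061006]), 'finger_force': 0.0, 'width': 0.08531815398584422}
scene 52.17253094412568 258.2367814605025 186.49565742049484 [-0.05501171  0.          0.          0.          0.        ] [[ 0.59207457  0.80587382 -0.00388554]
 [ 0.69416226 -0.51243758 -0.50551605]
 [-0.40937325  0.296606   -0.86280845]] [-0.31083032 -0.31092645  1.41639904]
top 51.70498431441683 255.7539397947131 194.513912384085 [-0.07880102  0.          0.          0.          0.        ] [[ 0.01927368 -0.99978278  0.00793268]
 [-0.98904555 -0.02022685 -0.14621823]
 [ 0.14634692 -0.00502762 -0.98922055]] [-0.00434671  0.55833205  1.19778125]
wrist 61.3982129285698 250.29573923156096 186.57754568594905 [0.02790802 0.         0.         0.         0.        ] [[ 0.34875885  0.93720946 -0.00238644]
 [ 0.89022054 -0.33047479  0.31351844]
 [ 0.29304379 -0.11146679 -0.94957911]] [-0.60074935 -0.03969979  0.38002214]
```

View pics/scene0.png

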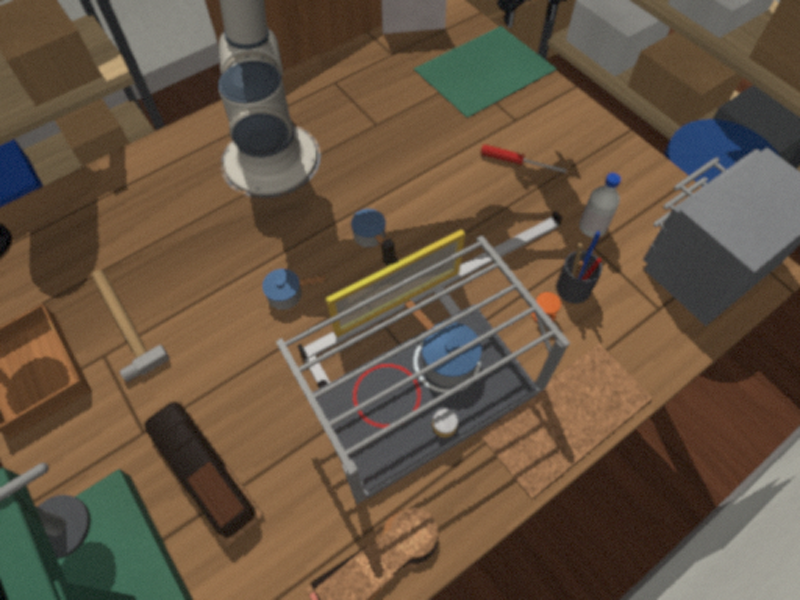

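View pics/top0.png

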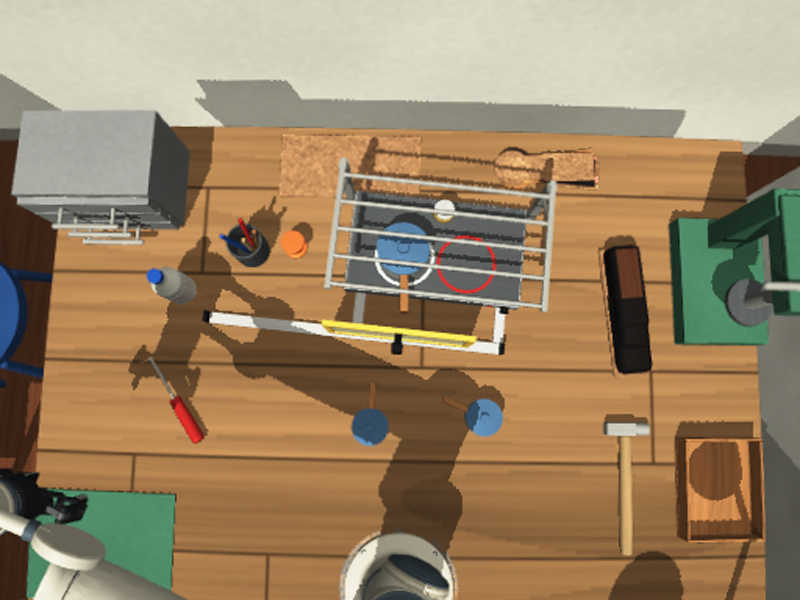

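Scene (800×600 px): pot candidates (top view) are the large blue-lidded pot on the plate (405,247) inside the white ring, and two smaller look-alikes on the table at (370,425) and (484,417). I choose the one on the plate. The red ring is at (467,265), the black grip at (398,343), the yellow guard runs from (322,325) to (475,343), and the tin is at (445,210).

```bash
cat > h.py <<'E'
import numpy as np,cv2
from scipy.optimize import least_squares
def K(f):
    F=f["img"].shape[0]/2/np.tan(np.radians(f["fovy"]/2)); return np.array([[F,0,f["cx"]],[0,F,f["cy"]],[0,0,1]])
def proj(f,X):
    X=np.asarray(X,float).reshape(-1,1,3); return cv2.projectPoints(X,cv2.Rodrigues(np.array(f["R"]))[0],np.array(f["t"]),K(f),np.array(f["dist_coeffs"]))[0][:,0]
def back(f,uv,z):
    n=cv2.undistortPoints(np.asarray(uv,float).reshape(-1,1,2),K(f),np.array(f["dist_coeffs"]))[:,0]
    R=np.array(f["R"]);c=-R.T@np.array(f["t"]);d=np.c_[n,np.ones(len(n))]@R
    return c+d*((z-c[2])/d[:,2])[:,None]
def tri(fs,uvs):
    g=lambda X:np.concatenate([proj(f,X)[0]-u for f,u in zip(fs,uvs)])
    r=least_squares(g,[.6,0,.1]);return r.x,np.abs(r.fun).max()
def circ(P):
    g=lambda p:np.hypot(P[:,0]-p[0],P[:,1]-p[1])-p[2]
    r=least_squares(g,[*np.median(P[:,:2],0),.05],loss="soft_l1",f_scale=.002);return r.x
def hsv(f): return cv2.cvtColor(f["img"],cv2.COLOR_RGB2HSV)
E
python3 - <<'E'
from h import *
import pickle
F=pickle.load(open("f0.pkl","rb"))
box=dict(top=dict(ring=(430,220,510,310),pot=(365,215,440,285),grip=(385,325,412,358),yel=(310,310,490,355)),
 scene=dict(ring=(340,350,435,440),pot=(408,315,490,385),grip=(376,232,402,268),yel=(320,225,475,340)))
uv={}
for n in("top","scene"):
    f=F[n];H=hsv(f).astype(int);h,s,v=H[...,0],H[...,1],H[...,2]
    def pts(k,m):
        x0,y0,x1,y1=[int(a*.64) for a in box[n][k]];w=np.zeros_like(m);w[y0:y1,x0:x1]=m[y0:y1,x0:x1]
        ys,xs=np.nonzero(w);return np.c_[xs,ys].astype(float)
    p=pts("ring",((h<6)|(h>174))&(s>150)&(v>80))
    for z in(.025,.035,.045):print(n,"ring",z,len(p),circ(back(f,p,z)).round(4))
    p=pts("pot",(h>95)&(h<120)&(s>90)&(v>50)); 
    P=back(f,p,.099);hu=cv2.convexHull((P[:,:2]*1e4).astype(np.int32))[:,0]/1e4
    print("pot",len(p),circ(hu).round(4),cv2.minEnclosingCircle((P[:,:2]*1e3).astype(np.float32)))
    p=pts("grip",v<45);uv[n]=p;print("grip",len(p),p.mean(0),p.min(0),p.max(0))
    p=pts("yel",(h>22)&(h<34)&(s>150)&(v>90));print("yel",len(p));
    P=back(f,p,.15);c=P.mean(0);print("yel ends",cv2.boxPoints(cv2.minAreaRect((P[:,:2]*1e3).astype(np.float32))).round(1).tolist())
print("grip tri",tri([F["top"],F["scene"]],[uv["top"].mean(0),uv["scene"].mean(0)]))
for n in("top","scene"):
    x0,y0,x1,y1=(200,90,360,230) if n=="top" else (170,140,370,320)
    c=F[n]["img"][y0:y1,x0:x1,::-1];cv2.imwrite(f"pics/{n}c.png",cv2.resize(c,None,fx=3.3 if n=="scene" else 4.2,fy=3.3 if n=="scene" else 4.2,interpolation=cv2.INTER_CUBIC))
a=cv2.imread("pics/topc.png");b=cv2.imread("pics/scenec.png");print(a.shape,b.shape)
E
```

```text
top ring 0.025 184 [ 0.6474 -0.127   0.0578]
top ring 0.035 184 [ 0.6452 -0.1259  0.0573]
top ring 0.045 184 [ 0.643  -0.1248  0.0568]
pot 693 [0.6604 0.0033 0.0508] ((660.1053466796875, 3.123183488845825), 51.748626708984375)
grip 63 [253.88888889 220.3968254 ] [251. 214.] [256. 226.]
yel 454
yel ends [[464.70001220703125, -129.10000610351562], [486.6000061035156, -131.10000610351562], [512.0999755859375, 147.60000610351562], [490.29998779296875, 149.60000610351562]]
scene ring 0.025 109 [ 0.6407 -0.1234  0.0576]
scene ring 0.035 109 [ 0.644  -0.1254  0.057 ]
scene ring 0.045 109 [ 0.6472 -0.1274  0.0565]
pot 735 [0.6635 0.0019 0.0492] ((662.2169799804688, 1.7767771482467651), 50.887882232666016)
grip 90 [248.38888889 161.43333333] [245. 154.] [253. 168.]
yel 435
yel ends [[473.20001220703125, -131.89999389648438], [488.70001220703125, -133.3000030517578], [515.5, 147.1999969482422], [500.1000061035156, 148.6999969482422]]
grip tri (array([0.46733545, 0.01024824, 0.15490701]), np.float64(0.36373694823907954))
(588, 672, 3) (594, 660, 3)
```

View pics/topc.png

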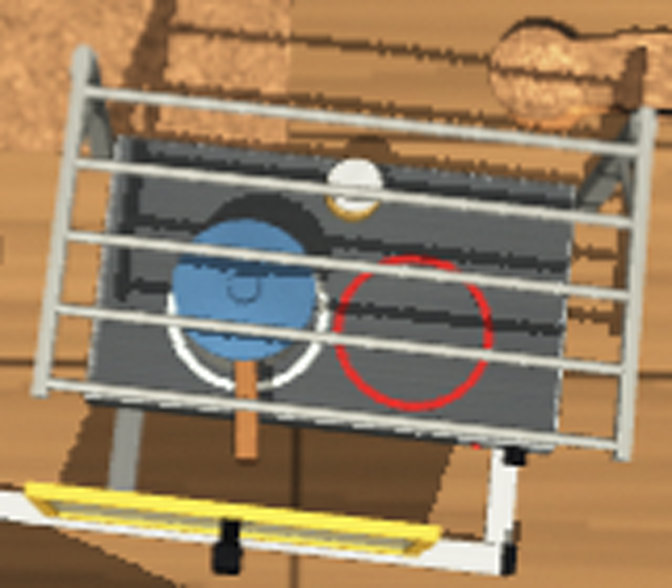

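View pics/scenec.png

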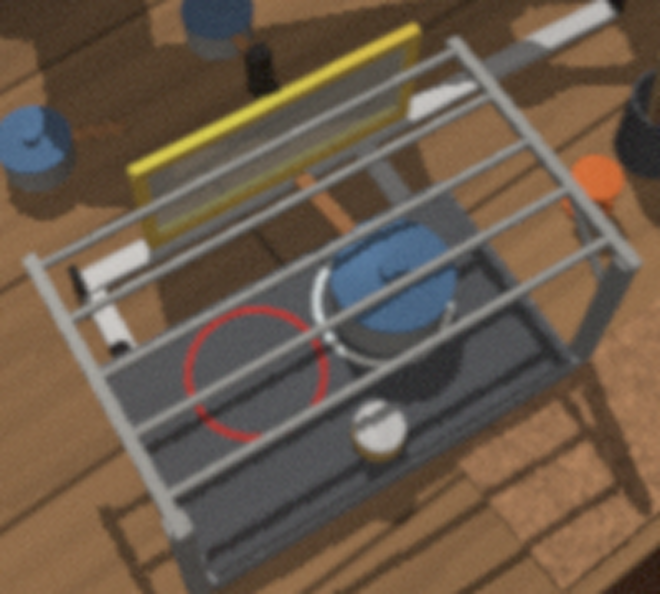

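The crops confirm the choice: the pot on the plate fills the white ring, with its handle facing the robot (top crop: 245,458 is the handle end). The guard is a little open. Next I check the model against rack and handle points, then work out the first move.

Run:
```python
from h import *
import pickle
from scipy.spatial.transform import Rotation as Ro
F=pickle.load(open("f0.pkl","rb"));T,S,W=F["top"],F["scene"],F["wrist"]
tc=lambda x,y:np.array([x/4.2+200,y/4.2+90])-.4; sc=lambda x,y:np.array([x/3.3+170,y/3.3+140])-.35
print("handle end",tri([T,S],[tc(246,459),sc(299,177)]))
print("handle root",tri([T,S],[tc(247,365),sc(350,230)]))
# stove fit: red ring at (0,-65), white (0,65); rods, ring
obs=[(T,tc(40,388),(-.1,.19,.2)),(T,tc(627,452),(-.1,-.19,.2)),(T,tc(85,92),(.1,.19,.2)),(T,tc(645,150),(.1,-.19,.2)),
(S,sc(456,45),(-.1,.19,.2)),(S,sc(32,262),(-.1,-.19,.2)),(S,sc(610,240),(.1,.19,.2)),(S,sc(172,500),(.1,-.19,.2))]
def st(p,X):
    c,s=np.cos(p[2]),np.sin(p[2]);return [p[0]+c*X[0]-s*X[1],p[1]+s*X[0]+c*X[1],X[2]]
def g(p): return np.r_[np.concatenate([proj(f,st(p,X))[0]-u for f,u,X in obs]),(np.array(st(p,(0,-.065,.035)))[:2]-[.6446,-.1256])*1000]
r=least_squares(g,[.65,-.06,-.09]);p=r.x;print("stove",p,np.degrees(p[2]),r.fun.round(1))
print("white",st(p,(0,.065,.035)),"grip shut",st(p,(-.197,0,.16)),"open",st(p,(-.197,.3,.16)),"now .054",st(p,(-.197,.054,.16)))
print("guard ends now (top img yel)",st(p,(-.165,.194,.15)),st(p,(-.165,-.086,.15)))
R=Ro.from_euler("xyz",[-179.886,-.0056,159.613],degrees=True).as_matrix();t=np.array([.2089,.5621,.2301])
c=-W["R"].T@W["t"];print("cam in tool",R.T@(c-t),"axes",(R.T@W["R"].T).round(2).tolist())
for nm,u in(("jar",(247,243)),("spool",(294,243)),("tin",(445,210)),("p1",(370,425)),("p2",(484,417))):print(nm,back(T,np.array(u)*.64,.05).round(3))
d=np.array(st(p,(-.197,.054,.19)))
```

```text
handle end (array([ 0.53804095, -0.00118409,  0.08671528]), np.float64(0.2332520134239644))
handle root (array([6.06271168e-01, 4.63802493e-04, 9.12363702e-02]), np.float64(0.15083543678383649))
stove [ 0.65094508 -0.06204342 -0.0882658 ] -5.057257882925054 [-0.1 -0.5 -1.8 -0.8 -1.8  0.6 -1.1  1.3  0.4  0.7  0.7  1.6  0.2 -1.6
 -2.6 -0.7  0.6 -1.2]
white [np.float64(0.6566749071284449), np.float64(0.0027035425109154868), 0.035] grip shut [np.float64(0.45471197765619953), np.float64(-0.044677625889503095), 0.16] open [np.float64(0.48115734811314165), np.float64(0.2541545048819303), 0.16] now .054 [np.float64(0.45947214433844913), np.float64(0.00911215764935492), 0.16]
guard ends now (top img yel) [np.float64(0.5036887445006416), np.float64(0.14574631249395004), 0.15] [np.float64(0.479006398740829), np.float64(-0.1331636762260545), 0.15]
cam in tool [ 0.08120479  0.00172826 -0.14176984] axes [[-0.0, -0.95, -0.31], [1.0, -0.0, -0.0], [0.0, -0.31, 0.95]]
jar [[0.675 0.318 0.05 ]]
spool [[0.677 0.222 0.05 ]]
tin [[ 0.752 -0.082  0.05 ]]
p1 [[0.319 0.06  0.05 ]]
p2 [[ 0.338 -0.162  0.05 ]]
```

```bash
cat > go.py <<'E'
# prints shift/turn from the present pose to a target: x y z [roll pitch yaw]
import sys,numpy as np
from cell import *
from scipy.spatial.transform import Rotation as Ro
a=[float(v) for v in sys.argv[1:]]
s=get_state();R=Ro.from_euler("xyz",s["eef_rot"],degrees=True)
d=R.inv().apply(np.array(a[:3])-s["tool_pos"])/.1
w=np.zeros(3) if len(a)<6 else (R.inv()*Ro.from_euler("xyz",a[3:6],degrees=True)).as_rotvec()/(2*np.pi)
print("t",s["time_s"].__round__(2),"pos",s["tool_pos"].round(4),"rot",s["eef_rot"].round(1),"F",s["ft_force"].round(1),"w",round(s["width"],4));print("shift",d.round(3),"turn",w.round(4))
E
R1='[{"dx":-0.6,"dy":-0.6},{"dx":-1,"dy":-1},{"dx":-1,"dy":-1}]'
python3 go.py .4595 .0091 .24
python3 -m creep '[{"dx":-0.4,"dy":-0.4},{"dx":-0.8,"dy":-0.8,"dz":-0.1},{"dx":-1,"dy":-1,"dz":-0.1},{"dx":-1,"dy":-1,"dz":-0.1}]' 50 40
python3 go.py .4595 .0091 .24
```

```text
t 0.15 pos [0.2089 0.5622 0.2304] rot [-179.9   -0.   159.6] F [ 0.3 -1.7 -0.4] w 0.0851
shift [-4.276 -4.312 -0.09 ] turn [0. 0. 0.]
t 0.15 pos [0.2089 0.5622 0.2304] rot [-179.9   -0.   159.6] F [ 0.3 -1.7 -0.4] w 0.0851
shift [-4.276 -4.312 -0.09 ] turn [0. 0. 0.]schema error: expected keys dx, dy, dz, wx, wy, wz
```

```bash
python3 -m creep '[{"dx":-0.4,"dy":-0.4,"dz":-0.1,"wx":0,"wy":0,"wz":0},{"dx":-0.8,"dy":-0.8,"dz":-0.1,"wx":0,"wy":0,"wz":0},{"dx":-1,"dy":-1,"dz":-0.1,"wx":0,"wy":0,"wz":0},{"dx":-1,"dy":-1,"dz":-0.1,"wx":0,"wy":0,"wz":0}]' 50 40
python3 go.py .4595 .0091 .24 180 0 174.94
```

```text
time_s: 0.65
tool_pos: [0.2687, 0.4326, 0.2416]
eef_rot: [180.0, 0.0, 159.5]
ft_force: [0.2, -0.2, -1.0]
width: 0.05
finger_force: 0.0
t 0.65 pos [0.2687 0.4326 0.2416] rot [180.    0.  159.5] F [ 0.2 -0.2 -1. ] w 0.05
shift [-3.273 -3.296  0.015] turn [ 0.0001  0.0001 -0.043 ]
```

```bash
python3 -m creep '[{"dx":-0.4,"dy":-0.4,"dz":0,"wx":0,"wy":0,"wz":0},{"dx":-0.8,"dy":-0.8,"dz":0,"wx":0,"wy":0,"wz":0},{"dx":-1,"dy":-1,"dz":0,"wx":0,"wy":0,"wz":0}]' && python3 -m creep '[{"dx":-0.4,"dy":-0.4,"dz":0,"wx":0,"wy":0,"wz":0},{"dx":-0.8,"dy":-0.8,"dz":0,"wx":0,"wy":0,"wz":0},{"dx":-1,"dy":-1,"dz":0,"wx":0,"wy":0,"wz":0},{"dx":-1,"dy":-1,"dz":0,"wx":0,"wy":0,"wz":0}]'
python3 go.py .4595 .0091 .24 180 0 174.94
```

```text
time_s: 1.02
tool_pos: [0.3273, 0.3043, 0.2412]
eef_rot: [-180.0, 0.0, 159.6]
ft_force: [0.1, 0.4, -0.3]
width: 0.05
finger_force: 0.0
time_s: 1.52
tool_pos: [0.3864, 0.1762, 0.241]
eef_rot: [-180.0, -0.0, 159.5]
ft_force: [0.7, 1.5, 0.1]
width: 0.0502
finger_force: 0.0
t 1.52 pos [0.3864 0.1762 0.241 ] rot [-180.    -0.   159.5] F [0.7 1.5 0.1] w 0.0502
shift [-1.271 -1.308  0.01 ] turn [-0.     -0.0001 -0.043 ]
```

```bash
python3 -m creep '[{"dx":-0.4,"dy":-0.4,"dz":0,"wx":0,"wy":0,"wz":-0.02},{"dx":-0.8,"dy":-0.8,"dz":0,"wx":0,"wy":0,"wz":-0.043},{"dx":-1,"dy":-1,"dz":0,"wx":0,"wy":0,"wz":-0.043},{"dx":-1,"dy":-1,"dz":0,"wx":0,"wy":0,"wz":-0.043},{"dx":-1,"dy":-1,"dz":0,"wx":0,"wy":0,"wz":-0.043}]'
python3 go.py .4595 .0091 .24 180 0 174.94
python3 - <<'E'
from cell import *
from h import *
import pickle
f=grab_frame("wrist");pickle.dump(f,open("w1.pkl","wb"))
im=cv2.resize(f["img"][:,:,::-1],(800,600),interpolation=cv2.INTER_CUBIC).copy()
a=np.radians(-5.057)
for X in [(-.197,.054,.178),(-.197,.054,.16),(-.1,.19,.2),(-.1,-.19,.2),(-.1,.054,.2),(-.165,.194,.15),(-.165,-.086,.15)]:
    P=[.65095+np.cos(a)*X[0]-np.sin(a)*X[1],-.06204+np.sin(a)*X[0]+np.cos(a)*X[1],X[2]]
    u=proj(f,P)[0]*1.5625;print(X,u.round());cv2.circle(im,tuple(int(v) for v in u),4,(255,0,255),1)
cv2.imwrite("pics/w1.png",im)
E
```

```text
time_s: 2.15
tool_pos: [0.4445, 0.0497, 0.2411]
eef_rot: [180.0, -0.0, 175.2]
ft_force: [-0.3, -0.6, 0.5]
width: 0.0502
finger_force: 0.0
t 2.15 pos [0.4445 0.0497 0.2411] rot [180.   -0.  175.2] F [-0.3 -0.6  0.5] w 0.0502
shift [-0.184 -0.392  0.011] turn [ 0.0001 -0.0001  0.0007]
(-0.197, 0.054, 0.178) [299. 359.]
(-0.197, 0.054, 0.16) [306. 342.]
(-0.1, 0.19, 0.2) [597. 573.]
(-0.1, -0.19, 0.2) [-254.  581.]
(-0.1, 0.054, 0.2) [302. 571.]
(-0.165, 0.194, 0.15) [583. 392.]
(-0.165, -0.086, 0.15) [ 37. 392.]
```

View pics/w1.png

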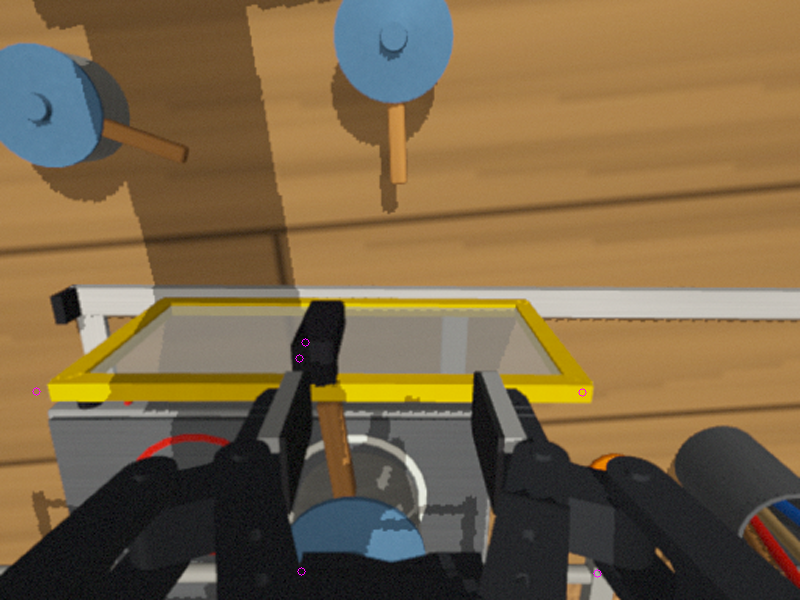

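Wrist view: the grip is at (320,345) and the guard's frame corners are at (50,392) and (592,392). That is about 5–6 mm further to +y than predicted, so the guard is about 0.059 m open. I'll use y = 0.0155, go down and grip.

```bash
python3 go.py .460 .0155 .139 180 0 174.94
python3 -m creep '[{"dx":-0.19,"dy":-0.33,"dz":0,"wx":0,"wy":0,"wz":0},{"dx":-0.19,"dy":-0.33,"dz":0.3,"wx":0,"wy":0,"wz":0},{"dx":-0.19,"dy":-0.33,"dz":0.7,"wx":0,"wy":0,"wz":0},{"dx":-0.19,"dy":-0.33,"dz":1,"wx":0,"wy":0,"wz":0},{"dx":-0.19,"dy":-0.33,"dz":1,"wx":0,"wy":0,"wz":0}]'
python3 go.py .460 .0155 .139 180 0 174.94
```

```text
t 2.2 pos [0.4444 0.0498 0.2413] rot [180.   -0.  175.2] F [0.4 1.1 0.6] w 0.0499
shift [-0.184 -0.329  1.023] turn [ 0.0001 -0.      0.0008]
time_s: 2.82
tool_pos: [0.4591, 0.015, 0.1388]
eef_rot: [180.0, -0.3, 175.2]
ft_force: [-0.5, 0.1, 0.3]
width: 0.05
finger_force: 0.0
t 2.83 pos [0.4591 0.015  0.1388] rot [180.   -0.3 175.2] F [-0.5  0.1  0.3] w 0.05
shift [-0.008  0.005 -0.002] turn [ 0.     -0.0008  0.0007]
```

```bash
python3 -m creep '[{"dx":0,"dy":0,"dz":0,"wx":0,"wy":0,"wz":0},{"dx":0,"dy":0,"dz":0,"wx":0,"wy":0,"wz":0},{"dx":0,"dy":0,"dz":0,"wx":0,"wy":0,"wz":0},{"dx":0,"dy":0,"dz":0,"wx":0,"wy":0,"wz":0}]' 10 40
python3 go.py .4815 .2577 .139
```

```text
time_s: 3.32
tool_pos: [0.4616, 0.0139, 0.1436]
eef_rot: [180.0, 0.2, 175.1]
ft_force: [-1.5, 2.3, 6.3]
width: 0.0192
finger_force: 41.3
t 3.33 pos [0.4616 0.0139 0.1436] rot [180.    0.2 175.1] F [-1.5  2.3  6.3] w 0.0192
shift [0.01  2.446 0.048] turn [0. 0. 0.]
```

```bash
python3 -m creep '[{"dx":0,"dy":0.15,"dz":0,"wx":0,"wy":0,"wz":0},{"dx":0,"dy":0.4,"dz":0,"wx":0,"wy":0,"wz":0},{"dx":0,"dy":0.7,"dz":0,"wx":0,"wy":0,"wz":0},{"dx":0,"dy":1,"dz":0,"wx":0,"wy":0,"wz":0}]' && python3 -m creep '[{"dx":0,"dy":0.3,"dz":0,"wx":0,"wy":0,"wz":0},{"dx":0,"dy":0.6,"dz":0,"wx":0,"wy":0,"wz":0},{"dx":0,"dy":0.9,"dz":0,"wx":0,"wy":0,"wz":0},{"dx":0,"dy":1,"dz":0,"wx":0,"wy":0,"wz":0},{"dx":0,"dy":1,"dz":0,"wx":0,"wy":0,"wz":0}]'
python3 go.py .4815 .2542 .139
```

```text
time_s: 3.82
tool_pos: [0.4705, 0.1133, 0.1436]
eef_rot: [-180.0, 0.3, 175.0]
ft_force: [2.1, -4.6, 5.1]
width: 0.0195
finger_force: 41.1
time_s: 4.45
tool_pos: [0.4796, 0.2141, 0.1436]
eef_rot: [179.9, 0.3, 175.1]
ft_force: [3.8, 0.8, 5.3]
width: 0.0193
finger_force: 41.0
t 4.45 pos [0.4796 0.2141 0.1436] rot [179.9   0.3 175.1] F [3.8 0.8 5.3] w 0.0193
shift [0.015 0.401 0.047] turn [0. 0. 0.]
```

```bash
python3 -m creep '[{"dx":0,"dy":0.15,"dz":0,"wx":0,"wy":0,"wz":0},{"dx":0,"dy":0.3,"dz":0,"wx":0,"wy":0,"wz":0},{"dx":0,"dy":0.38,"dz":0,"wx":0,"wy":0,"wz":0},{"dx":0,"dy":0.38,"dz":0,"wx":0,"wy":0,"wz":0}]' && python3 -m creep '[{"dx":0,"dy":0.03,"dz":0,"wx":0,"wy":0,"wz":0},{"dx":0,"dy":0.05,"dz":0,"wx":0,"wy":0,"wz":0},{"dx":0,"dy":0.05,"dz":0,"wx":0,"wy":0,"wz":0}]'; python3 go.py .4815 .2542 .139
```

```text
time_s: 4.95
tool_pos: [0.4829, 0.2516, 0.1436]
eef_rot: [179.9, 0.3, 175.1]
ft_force: [4.9, 1.9, 4.2]
width: 0.0193
finger_force: 41.1
time_s: 5.32
tool_pos: [0.4831, 0.2537, 0.1436]
eef_rot: [-179.8, 0.3, 175.0]
ft_force: [1.3, -10.2, 7.4]
width: 0.0194
finger_force: 41.5
t 5.33 pos [0.4831 0.2537 0.1436] rot [-179.8    0.3  175. ] F [  1.3 -10.2   7.4] w 0.0194
shift [0.017 0.004 0.046] turn [0. 0. 0.]
```

The guard is at its open stop: it resists with 10 N at y = 0.254. I release it and rise.

```bash
python3 -m creep '[{"dx":0,"dy":-0.03,"dz":0,"wx":0,"wy":0,"wz":0},{"dx":0,"dy":-0.03,"dz":0,"wx":0,"wy":0,"wz":0},{"dx":0,"dy":-0.03,"dz":0,"wx":0,"wy":0,"wz":0},{"dx":0,"dy":-0.03,"dz":-0.3,"wx":0,"wy":0,"wz":0},{"dx":0,"dy":-0.03,"dz":-0.7,"wx":0,"wy":0,"wz":0},{"dx":0,"dy":-0.03,"dz":-0.7,"wx":0,"wy":0,"wz":0}]' 45
python3 go.py .44 -.004 .2 180 43.2 181.7
python3 -m creep '[{"dx":0.2,"dy":-0.4,"dz":0,"wx":0,"wy":0,"wz":0},{"dx":0.4,"dy":-0.8,"dz":0,"wx":0,"wy":0,"wz":0},{"dx":0.4,"dy":-1,"dz":0,"wx":0,"wy":0,"wz":0}]'
python3 -m creep '[{"dx":0,"dy":-0.4,"dz":0,"wx":0,"wy":0,"wz":0},{"dx":0,"dy":-0.8,"dz":0,"wx":0,"wy":0,"wz":0},{"dx":0,"dy":-1,"dz":0,"wx":0,"wy":0,"wz":0},{"dx":0,"dy":-1,"dz":0,"wx":0,"wy":0,"wz":0}]'
python3 go.py .44 -.004 .2 180 43.2 181.7
```

```text
time_s: 6.08
tool_pos: [0.4824, 0.2536, 0.2154]
eef_rot: [179.8, 0.3, 175.1]
ft_force: [-0.1, -0.4, 0.4]
width: 0.045
finger_force: 0.0
t 6.08 pos [0.4824 0.2536 0.2154] rot [179.8   0.3 175.1] F [-0.1 -0.4  0.4] w 0.045
shift [ 0.204 -2.604  0.144] turn [-0.0064 -0.1189 -0.0176]
time_s: 6.45
tool_pos: [0.4316, 0.1555, 0.2104]
eef_rot: [-180.0, -0.1, 175.1]
ft_force: [0.5, -0.2, -0.7]
width: 0.0448
finger_force: 0.0
time_s: 6.95
tool_pos: [0.424, 0.0561, 0.2104]
eef_rot: [-180.0, -0.1, 175.0]
ft_force: [0.7, -0.4, 1.0]
width: 0.0451
finger_force: 0.0
t 6.95 pos [0.424  0.0561 0.2104] rot [-1.80e+02 -1.00e-01  1.75e+02] F [ 0.7 -0.4  1. ] w 0.0451
shift [-0.212 -0.585  0.103] turn [-0.007  -0.12   -0.0178]
```

```bash
python3 -m creep '[{"dx":-0.05,"dy":-0.2,"dz":0,"wx":-0.002,"wy":-0.028,"wz":-0.005},{"dx":-0.1,"dy":-0.4,"dz":0,"wx":-0.004,"wy":-0.056,"wz":-0.01},{"dx":-0.15,"dy":-0.58,"dz":0,"wx":-0.006,"wy":-0.084,"wz":-0.015},{"dx":-0.2,"dy":-0.58,"dz":0.1,"wx":-0.007,"wy":-0.11,"wz":-0.018},{"dx":-0.2,"dy":-0.58,"dz":0.1,"wx":-0.007,"wy":-0.12,"wz":-0.018},{"dx":-0.2,"dy":-0.58,"dz":0.1,"wx":-0.007,"wy":-0.12,"wz":-0.018}]' 40
python3 go.py .494 -.004 .148 180 43.2 181.7
python3 - <<'E'
from cell import *
from h import *
import pickle
f=grab_frame("wrist");t=grab_frame("top");s=grab_frame("scene");pickle.dump((f,t,s),open("w2.pkl","wb"))
for X in [(.554,-.0007,.09),(.5375,-.0012,.09),(.612,.001,.09)]:print(proj(f,X)*1.5625)
cv2.imwrite("pics/w2.png",cv2.resize(f["img"][:,:,::-1],(800,600),interpolation=cv2.INTER_CUBIC))
E
```

```text
time_s: 7.7
tool_pos: [0.5044, -0.005, 0.2063]
eef_rot: [179.7, 40.4, -178.1]
ft_force: [-0.6, 0.4, 0.1]
width: 0.04
finger_force: 0.0
t 7.7 pos [ 0.5044 -0.005   0.2063] rot [ 179.7   40.4 -178.1] F [-0.6  0.4  0.1] w 0.04
shift [0.457 0.011 0.377] turn [ 0.0013 -0.0079  0.0004]
[[391.84191013 213.1584391 ]]
[[392.09805139 191.22810802]]
[[391.03304658 274.4386055 ]]
```

View pics/w2.png

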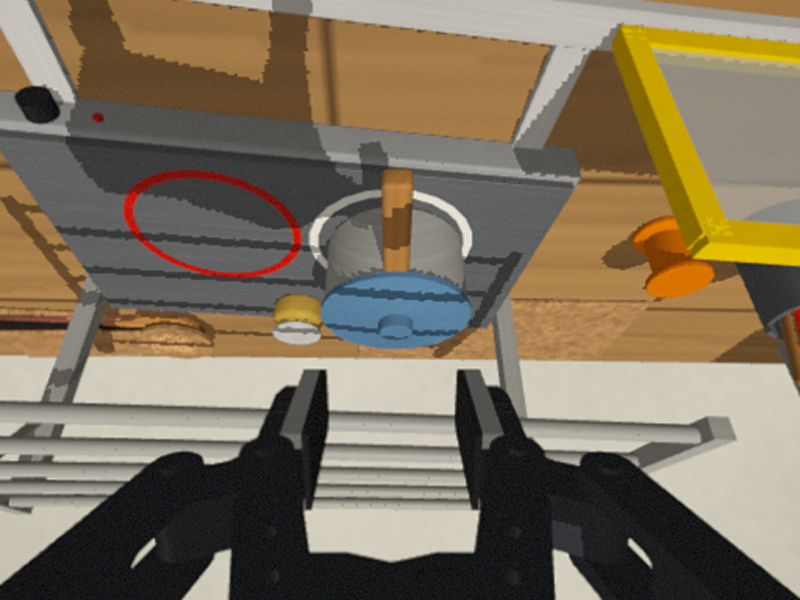

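Wrist view: the handle runs from (398,172) to (397,268), the lid knob is at (396,325), the red ring is centred at (213,222), and the rack rods are below in the picture. The handle is a few mm to +y of my estimate, so I refine it from all the views.

Run:
```python
from h import *
from cell import *
import pickle
f,t,s=pickle.load(open("w2.pkl","rb"));F=pickle.load(open("f0.pkl","rb"));T,S=F["top"],F["scene"]
print(get_state()["joint_pos"].round(1))
k=lambda x,y:np.array([x,y])*.64-.18
tc=lambda x,y:np.array([x/4.2+200,y/4.2+90])-.4; sc=lambda x,y:np.array([x/3.3+170,y/3.3+140])-.35
H=hsv(f).astype(int);m=((H[...,0]<6)|(H[...,0]>174))&(H[...,1]>150)&(H[...,2]>80);m[:95]=0;m[190:]=0;m[:,210:]=0
ys,xs=np.nonzero(m)
print("ring wrist",circ(back(f,np.c_[xs,ys],.035)).round(4))
print("knob",tri([T,S,f],[tc(244,288),sc(397,268),k(396,319)]))
print("handle end top edge",tri([T,S,f],[tc(246,459),sc(299,177),k(398,170)]))
print("handle y at end, z.09",back(f,[k(398,172),k(397,262)],.09))
H=hsv(f).astype(int);m=(H[...,0]>95)&(H[...,0]<120)&(H[...,1]>90)&(H[...,2]>50);m[:165]=0;m[225:]=0;m[:,:200]=0;m[:,310:]=0
ys,xs=np.nonzero(m);print("lid",xs.min(),xs.max(),ys.min(),ys.max())
P=back(f,np.c_[xs,ys],.097);print("lid",cv2.minEnclosingCircle((P[:,:2]*1e3).astype(np.float32)))
```

```text
[  -9.8  -49.   122.5    8.5   66.9 -102.4]
ring wrist [ 0.6428 -0.1233  0.057 ]
knob (array([0.65995124, 0.00605653, 0.09549079]), np.float64(0.9263814205296512))
handle end top edge (array([0.53584359, 0.00145882, 0.07726297]), np.float64(1.2530962033161188))
handle y at end, z.09 [[0.52417586 0.00092949 0.09      ]
 [0.59812236 0.0038793  0.09      ]]
lid 206 300 174 222
lid ((650.2953491210938, 4.907255172729492), 52.71699905395508)
```

```bash
python3 go.py .519 -.0005 .122 180 43.2 182
python3 -m creep '[{"dx":0.15,"dy":0.05,"dz":0.15,"wx":0.001,"wy":-0.003,"wz":0},{"dx":0.3,"dy":0.05,"dz":0.3,"wx":0.001,"wy":-0.006,"wz":0},{"dx":0.45,"dy":0.05,"dz":0.55,"wx":0.001,"wy":-0.008,"wz":0},{"dx":0.45,"dy":0.05,"dz":0.72,"wx":0.001,"wy":-0.008,"wz":0},{"dx":0.45,"dy":0.05,"dz":0.72,"wx":0.001,"wy":-0.008,"wz":0},{"dx":0.45,"dy":0.05,"dz":0.72,"wx":0.001,"wy":-0.008,"wz":0}]' 40
python3 go.py .519 -.0005 .122 180 43.2 182
```

```text
t 7.85 pos [ 0.5046 -0.0052  0.2088] rot [ 179.8   40.5 -178. ] F [-0.1  0.2  0.5] w 0.0399
shift [0.453 0.039 0.755] turn [ 0.0006 -0.0074 -0.0001]
time_s: 8.6
tool_pos: [0.5209, -0.0003, 0.1264]
eef_rot: [-179.8, 43.5, -178.0]
ft_force: [-1.0, -0.0, -0.2]
width: 0.0401
finger_force: 0.0
t 8.6 pos [ 5.209e-01 -3.000e-04  1.264e-01] rot [-179.8   43.5 -178. ] F [-1.  -0.  -0.2] w 0.0401
shift [ 0.044 -0.001  0.019] turn [-0.0005  0.0007 -0.0001]
```

```bash
python3 go.py .569 .001 .068 180 43.2 182
python3 -m creep '[{"dx":0.04,"dy":0.01,"dz":0.25,"wx":0,"wy":0,"wz":0},{"dx":0.04,"dy":0.01,"dz":0.5,"wx":0,"wy":0,"wz":0},{"dx":0.04,"dy":0.01,"dz":0.7,"wx":0,"wy":0,"wz":0},{"dx":0.04,"dy":0.01,"dz":0.75,"wx":0,"wy":0,"wz":0},{"dx":0.04,"dy":0.01,"dz":0.75,"wx":0,"wy":0,"wz":0}]'
python3 go.py .569 .001 .068 180 43.2 182
python3 - <<'E'
from cell import *
from h import *
import pickle
f=grab_frame("wrist");pickle.dump(f,open("w3.pkl","wb"))
s=grab_frame("scene")
a=cv2.resize(f["img"][:,:,::-1],(400,300));b=cv2.resize(s["img"][120:300,150:390,::-1],(400,300),interpolation=cv2.INTER_CUBIC)
cv2.imwrite("pics/w3.png",np.hstack([a,b]))
E
```

```text
t 8.6 pos [ 5.209e-01 -3.000e-04  1.264e-01] rot [-179.8   43.5 -178. ] F [-1.  -0.  -0.2] w 0.0401
shift [ 0.052 -0.001  0.755] turn [-0.0005  0.0007 -0.0001]
time_s: 9.22
tool_pos: [0.5691, 0.0021, 0.0678]
eef_rot: [-179.9, 43.3, -178.1]
ft_force: [-0.1, 0.6, 0.0]
width: 0.0401
finger_force: 0.0
t 9.22 pos [0.5691 0.0021 0.0678] rot [-179.9   43.3 -178.1] F [-0.1  0.6  0. ] w 0.0401
shift [ 0.    -0.011 -0.002] turn [-0.0005  0.0004 -0.0001]
```

View pics/w3.png

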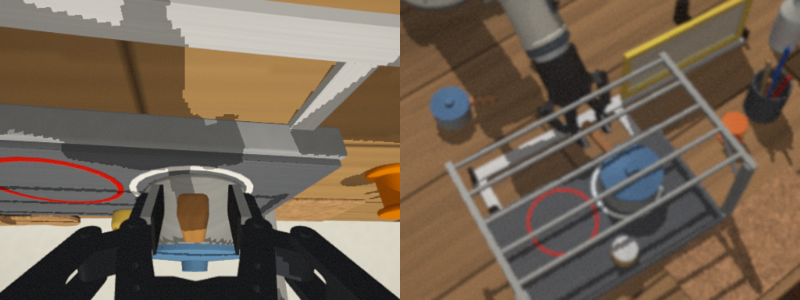

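The handle sits between the fingers in the wrist view (about 193,215; fingers at 155 and 240), with the guard open at the far left. I close on it.

```bash
python3 -m creep '[{"dx":0,"dy":0,"dz":0,"wx":0,"wy":0,"wz":0},{"dx":0,"dy":0,"dz":0,"wx":0,"wy":0,"wz":0},{"dx":0,"dy":0,"dz":0,"wx":0,"wy":0,"wz":0},{"dx":0,"dy":0,"dz":0,"wx":0,"wy":0,"wz":0}]' 8 40
python3 - <<'E'
from cell import *
from h import *
from scipy.spatial.transform import Rotation as Ro
st=get_state();R=Ro.from_euler("xyz",st["eef_rot"],degrees=True);print(st["tool_pos"],st["ft_force"].round(1))
C=[]
for n,zz in(("top",.099),("scene",.099)):
    f=grab_frame(n);H=hsv(f).astype(int);h,s,v=H[...,0],H[...,1],H[...,2]
    c=proj(f,[.661,.0025,.099])[0];q=proj(f,[.645,-.1256,.035])[0]
    def near(m,c,r):
        ys,xs=np.nonzero(m);p=np.c_[xs,ys].astype(float);return p[np.hypot(*(p-c).T)<r]
    P=back(f,near((h>95)&(h<120)&(s>90)&(v>50),c,28),zz);hu=cv2.convexHull((P[:,:2]*1e4).astype(np.int32))[:,0]/1e4
    r=circ(back(f,near(((h<6)|(h>174))&(s>150)&(v>80),q,34),.035));k=circ(hu);print(n,"lid",k.round(4),"ring",r.round(4));C.append(r[:2]-k[:2])
C=np.mean(C,0);print("go",C,"tool axes",R.inv().apply([*C,0])/.1)
E
```

```text
time_s: 9.82
tool_pos: [0.5691, 0.0019, 0.0681]
eef_rot: [-179.8, 43.4, -178.1]
ft_force: [-6.7, -2.0, 5.1]
width: 0.0155
finger_force: 41.4
[0.56909031 0.00189769 0.06805389] [-6.7 -2.   5.1]
top lid [0.6605 0.0033 0.0507] ring [ 0.6452 -0.1259  0.0573]
scene lid [0.6632 0.0021 0.0494] ring [ 0.644  -0.1254  0.057 ]
go [-0.01725569 -0.128336  ] tool axes [ 0.15690057 -1.27720961 -0.14459084]
```

```bash
python3 -m creep '[{"dx":0.015,"dy":-0.12,"dz":-0.014,"wx":0,"wy":0,"wz":0},{"dx":0.03,"dy":-0.24,"dz":-0.028,"wx":0,"wy":0,"wz":0},{"dx":0.045,"dy":-0.36,"dz":-0.042,"wx":0,"wy":0,"wz":0},{"dx":0.06,"dy":-0.48,"dz":-0.056,"wx":0,"wy":0,"wz":0},{"dx":0.075,"dy":-0.6,"dz":-0.07,"wx":0,"wy":0,"wz":0},{"dx":0.09,"dy":-0.72,"dz":-0.084,"wx":0,"wy":0,"wz":0},{"dx":0.105,"dy":-0.84,"dz":-0.098,"wx":0,"wy":0,"wz":0},{"dx":0.12,"dy":-0.96,"dz":-0.112,"wx":0,"wy":0,"wz":0},{"dx":0.12,"dy":-0.96,"dz":-0.112,"wx":0,"wy":0,"wz":0}]'
cat > m.py <<'E'
from cell import *
from h import *
from scipy.spatial.transform import Rotation as Ro
st=get_state();R=Ro.from_euler("xyz",st["eef_rot"],degrees=True);print(st["tool_pos"],st["ft_force"].round(1))
C=[]
for n in("top","scene"):
    f=grab_frame(n);H=hsv(f).astype(int);h,s,v=H[...,0],H[...,1],H[...,2]
    q=proj(f,[.645,-.1256,.035])[0]
    def near(m,c,r):
        ys,xs=np.nonzero(m);p=np.c_[xs,ys].astype(float);return p[np.hypot(*(p-c).T)<r]
    A=(h>95)&(h<120)&(s>90)&(v>50)
    P=back(f,near(A,proj(f,[.645,-.1,.099])[0],60),.099);hu=cv2.convexHull((P[:,:2]*1e4).astype(np.int32))[:,0]/1e4
    k=circ(hu);r={"top":[.6452,-.1259],"scene":[.6440,-.1254]}[n]
    print(n,"lid",k.round(4),"enc",cv2.minEnclosingCircle((P[:,:2]*1e3).astype(np.float32)));C.append(r-k[:2])
    cv2.imwrite(f"pics/m_{n}.png",cv2.resize(f["img"][:,:,::-1][(90 if n=="top" else 140):(230 if n=="top" else 300),180:370],None,fx=2.1,fy=2.1,interpolation=cv2.INTER_CUBIC))
print(C);C=np.mean(C,0);print("go",C,"tool axes",R.inv().apply([*C,0])/.1)
E
python3 m.py
```

```text
time_s: 11.05
tool_pos: [0.5559, -0.0948, 0.068]
eef_rot: [-179.9, 43.4, -178.1]
ft_force: [-2.7, -0.2, 4.8]
width: 0.0154
finger_force: 41.1
[ 0.55587588 -0.09480777  0.06804528] [-2.7 -0.2  4.8]
top lid [ 0.6473 -0.0925  0.0507] enc ((647.27001953125, -92.71732330322266), 51.467124938964844)
scene lid [ 0.6509 -0.094   0.0487] enc ((650.0353393554688, -93.73743438720703), 50.43275451660156)
[array([-0.00206944, -0.03343382]), array([-0.00693253, -0.03139387])]
go [-0.00450098 -0.03241385] tool axes [ 0.04044674 -0.32257495 -0.03743144]
```

```bash
python3 -m creep '[{"dx":0.013,"dy":-0.11,"dz":-0.012,"wx":0,"wy":0,"wz":0},{"dx":0.026,"dy":-0.22,"dz":-0.024,"wx":0,"wy":0,"wz":0},{"dx":0.038,"dy":-0.33,"dz":-0.035,"wx":0,"wy":0,"wz":0},{"dx":0.038,"dy":-0.33,"dz":-0.035,"wx":0,"wy":0,"wz":0},{"dx":0.038,"dy":-0.33,"dz":-0.035,"wx":0,"wy":0,"wz":0}]'
python3 m.py
python3 - <<'E'
import cv2,numpy as np
a=cv2.imread("pics/m_top.png");b=cv2.imread("pics/m_scene.png");h=min(len(a),len(b));print(a.shape,b.shape)
cv2.imwrite("pics/m1.png",np.hstack([a[:h],b[:h]]))
E
```

```text
time_s: 11.78
tool_pos: [0.5519, -0.1272, 0.068]
eef_rot: [-179.8, 43.4, -178.1]
ft_force: [-0.3, 2.1, 5.0]
width: 0.0152
finger_force: 41.0
[ 0.55193828 -0.12723053  0.0679511 ] [-0.3  2.1  5. ]
top lid [ 0.6432 -0.124   0.0506] enc ((643.5906372070312, -123.87183380126953), 51.6246337890625)
scene lid [ 0.6456 -0.126   0.0494] enc ((645.5789184570312, -125.78832244873047), 50.30942916870117)
[array([ 0.0019912, -0.0019015]), array([-0.00160308,  0.00060249])]
go [ 0.00019406 -0.00064951] tool axes [-0.00124878 -0.00655376  0.00120032]
(294, 399, 3) (336, 399, 3)
```

View pics/m1.png

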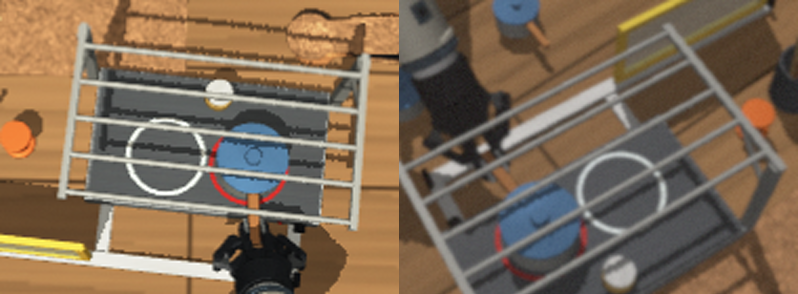

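Both views show the pot inside the red ring: top (252,158), scene (541,225). The fit puts its centre within about 1 mm of the ring's, and the TCP shift matches the measured offset. I release it and back out along the tool axis.

```bash
python3 -m creep '[{"dx":0,"dy":0,"dz":0,"wx":0,"wy":0,"wz":0},{"dx":0,"dy":0,"dz":0,"wx":0,"wy":0,"wz":0},{"dx":0,"dy":0,"dz":0,"wx":0,"wy":0,"wz":0},{"dx":0,"dy":0,"dz":-0.1,"wx":0,"wy":0,"wz":0},{"dx":0,"dy":0,"dz":-0.4,"wx":0,"wy":0,"wz":0},{"dx":0,"dy":0,"dz":-0.7,"wx":0,"wy":0,"wz":0},{"dx":0,"dy":0,"dz":-0.7,"wx":0,"wy":0,"wz":0}]' 40
python3 m.py
python3 go.py .43 -.127 .2 180 0 174.94
```

```text
time_s: 12.75
tool_pos: [0.5036, -0.13, 0.1213]
eef_rot: [-179.6, 43.6, -178.0]
ft_force: [1.0, 0.1, 0.1]
width: 0.0403
finger_force: 0.0
[ 0.5035727  -0.12996453  0.12126208] [1.  0.1 0.1]
top lid [ 0.6434 -0.124   0.0507] enc ((643.6842041015625, -123.86981964111328), 51.71009063720703)
scene lid [ 0.646  -0.1256  0.0491] enc ((646.3718872070312, -125.2936782836914), 50.084102630615234)
[array([ 0.00183322, -0.00190389]), array([-0.00201833,  0.00020953])]
go [-9.25574226e-05 -8.47182636e-04] tool axes [ 0.00088681 -0.00843943 -0.0007862 ]
t 12.85 pos [ 0.5034 -0.1292  0.118 ] rot [-179.8   43.4 -178.1] F [-0.3 -0.3  0. ] w 0.0399
shift [-0.03   0.044 -1.099] turn [0.0069 0.1203 0.0183]
```

Run:
```python
from cell import *
from h import *
f=grab_frame("wrist");im=cv2.resize(f["img"][:,:,::-1],(800,600),interpolation=cv2.INTER_CUBIC).copy()
H=hsv(f).astype(int);m=((H[...,0]<6)|(H[...,0]>174))&(H[...,1]>150)&(H[...,2]>60)
ys,xs=np.nonzero(m);P=back(f,np.c_[xs,ys],.035);P=P[np.hypot(P[:,0]-.645,P[:,1]+.1256)<.075]
c=circ(P);print("ring",len(P),c)
for r,z,col in((.05,.035,(255,0,255)),(.05,.085,(0,255,0))):
    a=np.linspace(0,6.28,120);Q=np.c_[c[0]+r*np.cos(a),c[1]+r*np.sin(a),0*a+z];cv2.polylines(im,[(proj(f,Q)*1.5625).astype(np.int32)],True,col,1)
cv2.imwrite("pics/w4.png",im)
```

```text
ring 801 [ 0.64211147 -0.1235471   0.05707729]
```

View pics/w4.png

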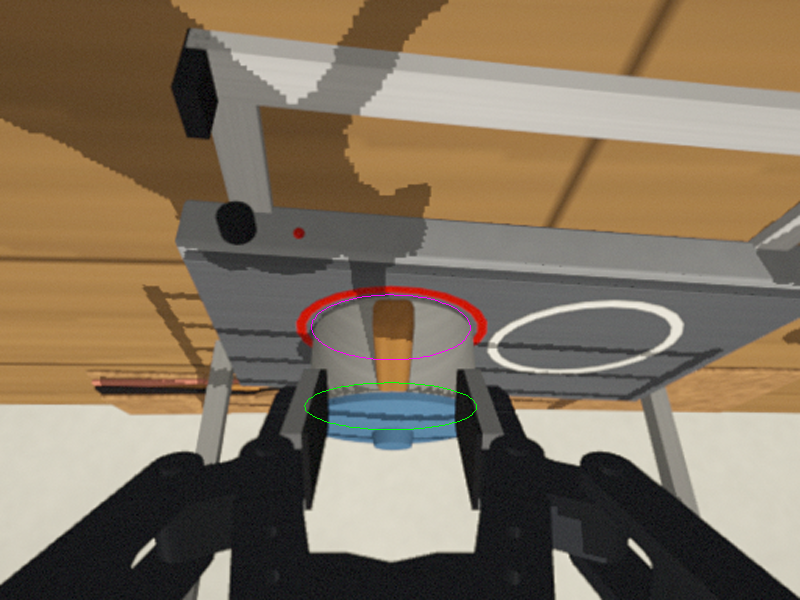

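The predicted centred footprint (311–471, 295–358) coincides with the pot's base edge (about 312–472), so the pot is centred. Next I stand the tool upright and go to the guard.

```bash
python3 -m creep '[{"dx":0,"dy":0.01,"dz":-0.3,"wx":0,"wy":0,"wz":0},{"dx":0,"dy":0.02,"dz":-0.5,"wx":0.002,"wy":0.03,"wz":0.005},{"dx":0,"dy":0.03,"dz":-0.7,"wx":0.004,"wy":0.058,"wz":0.01},{"dx":0,"dy":0.04,"dz":-0.9,"wx":0.006,"wy":0.086,"wz":0.015},{"dx":0,"dy":0.04,"dz":-1,"wx":0.007,"wy":0.112,"wz":0.018},{"dx":0,"dy":0.04,"dz":-1,"wx":0.007,"wy":0.12,"wz":0.018},{"dx":0,"dy":0.04,"dz":-1,"wx":0.007,"wy":0.12,"wz":0.018}]' 50
python3 go.py .46 .2545 .23 180 0 174.94
```

```text
time_s: 13.78
tool_pos: [0.4355, -0.1265, 0.1885]
eef_rot: [180.0, -0.1, 175.1]
ft_force: [-0.0, 0.0, 0.6]
width: 0.0501
finger_force: 0.0
t 13.78 pos [ 0.4355 -0.1265  0.1885] rot [ 1.800e+02 -1.000e-01  1.751e+02] F [-0.   0.   0.6] w 0.0501
shift [ 0.079  3.818 -0.413] turn [ 0.0001 -0.0004  0.0006]
```

```bash
python3 -m creep '[{"dx":0.05,"dy":0.2,"dz":-0.2,"wx":0,"wy":0,"wz":0},{"dx":0.08,"dy":0.6,"dz":-0.4,"wx":0,"wy":0,"wz":0},{"dx":0.08,"dy":1,"dz":-0.4,"wx":0,"wy":0,"wz":0}]' && python3 -m creep '[{"dx":0,"dy":0.5,"dz":0,"wx":0,"wy":0,"wz":0},{"dx":0,"dy":1,"dz":0,"wx":0,"wy":0,"wz":0}]' && python3 -m creep '[{"dx":0,"dy":0.5,"dz":0,"wx":0,"wy":0,"wz":0},{"dx":0,"dy":1,"dz":0,"wx":0,"wy":0,"wz":0},{"dx":0,"dy":1,"dz":0,"wx":0,"wy":0,"wz":0}]'
python3 go.py .4825 .2545 .225 180 0 174.94
python3 - <<'E'
from cell import *
from h import *
f=grab_frame("wrist");H=hsv(f).astype(int)
h,s,v=H[...,0],H[...,1],H[...,2];m=(h>22)&(h<34)&(s>150)&(v>90);ys,xs=np.nonzero(m)
P=back(f,np.c_[xs,ys],.15);print("yel",len(P),cv2.boxPoints(cv2.minAreaRect((P[:,:2]*1e3).astype(np.float32))).round(1).tolist(),proj(f,[.482,.2545,.178]))
E
```

```text
time_s: 14.15
tool_pos: [0.4356, -0.0258, 0.2318]
eef_rot: [-180.0, 0.3, 175.0]
ft_force: [0.2, 0.8, -0.3]
width: 0.0498
finger_force: 0.0
time_s: 14.4
tool_pos: [0.4436, 0.0744, 0.2298]
eef_rot: [-180.0, 0.1, 175.0]
ft_force: [1.6, 0.5, -0.1]
width: 0.05
finger_force: 0.0
time_s: 14.78
tool_pos: [0.4518, 0.1753, 0.229]
eef_rot: [-180.0, -0.0, 175.3]
ft_force: [-0.2, -0.6, -0.3]
width: 0.0501
finger_force: 0.0
t 14.78 pos [0.4518 0.1753 0.229 ] rot [-180.    -0.   175.3] F [-0.2 -0.6 -0.3] w 0.0501
shift [-0.241  0.815  0.04 ] turn [-0.     -0.      0.0011]
yel 7468 [[447.20001220703125, 121.4000015258789], [507.1000061035156, 116.0], [530.2000122070312, 372.1000061035156], [470.29998779296875, 377.5]] [[370.51630036 244.77790417]]
```

Now I move over the grip at its known open position, go down and close.

```bash
python3 -m creep '[{"dx":-0.1,"dy":0.4,"dz":0,"wx":0,"wy":0,"wz":0},{"dx":-0.24,"dy":0.8,"dz":0,"wx":0,"wy":0,"wz":0},{"dx":-0.24,"dy":0.81,"dz":0,"wx":0,"wy":0,"wz":0},{"dx":-0.24,"dy":0.81,"dz":0.3,"wx":0,"wy":0,"wz":0},{"dx":-0.24,"dy":0.81,"dz":0.6,"wx":0,"wy":0,"wz":0},{"dx":-0.24,"dy":0.81,"dz":0.88,"wx":0,"wy":0,"wz":0},{"dx":-0.24,"dy":0.81,"dz":0.88,"wx":0,"wy":0,"wz":0}]'
python3 -m creep '[{"dx":0,"dy":0,"dz":0,"wx":0,"wy":0,"wz":0},{"dx":0,"dy":0,"dz":0,"wx":0,"wy":0,"wz":0},{"dx":0,"dy":0,"dz":0,"wx":0,"wy":0,"wz":0},{"dx":0,"dy":0,"dz":0,"wx":0,"wy":0,"wz":0}]' 10 40
python3 go.py .4562 -.0450 .139
```

```text
time_s: 15.7
tool_pos: [0.4823, 0.2489, 0.1398]
eef_rot: [-179.8, -0.2, 174.9]
ft_force: [-0.0, -0.5, 0.1]
width: 0.05
finger_force: 0.0
time_s: 16.2
tool_pos: [0.4844, 0.2512, 0.1447]
eef_rot: [180.0, 0.3, 175.0]
ft_force: [-1.9, -1.7, 6.5]
width: 0.0195
finger_force: 41.5
t 16.2 pos [0.4844 0.2512 0.1447] rot [180.    0.3 175. ] F [-1.9 -1.7  6.5] w 0.0195
shift [ 0.025 -2.975  0.056] turn [0. 0. 0.]
```

```bash
python3 -m creep '[{"dx":0,"dy":-0.15,"dz":0,"wx":0,"wy":0,"wz":0},{"dx":0,"dy":-0.4,"dz":0,"wx":0,"wy":0,"wz":0},{"dx":0,"dy":-0.7,"dz":0,"wx":0,"wy":0,"wz":0},{"dx":0,"dy":-1,"dz":0,"wx":0,"wy":0,"wz":0}]' && python3 -m creep '[{"dx":0,"dy":-0.3,"dz":0,"wx":0,"wy":0,"wz":0},{"dx":0,"dy":-0.6,"dz":0,"wx":0,"wy":0,"wz":0},{"dx":0,"dy":-0.9,"dz":0,"wx":0,"wy":0,"wz":0},{"dx":0,"dy":-1,"dz":0,"wx":0,"wy":0,"wz":0}]' && python3 -m creep '[{"dx":0,"dy":-0.3,"dz":0,"wx":0,"wy":0,"wz":0},{"dx":0,"dy":-0.6,"dz":0,"wx":0,"wy":0,"wz":0},{"dx":0,"dy":-0.8,"dz":0,"wx":0,"wy":0,"wz":0},{"dx":0,"dy":-0.88,"dz":0,"wx":0,"wy":0,"wz":0},{"dx":0,"dy":-0.88,"dz":0,"wx":0,"wy":0,"wz":0}]'
python3 go.py .4562 -.0450 .139
```

```text
time_s: 16.7
tool_pos: [0.4754, 0.1519, 0.1447]
eef_rot: [179.9, 0.2, 175.1]
ft_force: [1.0, 3.6, 5.9]
width: 0.0191
finger_force: 41.4
time_s: 17.2
tool_pos: [0.4664, 0.0512, 0.1447]
eef_rot: [180.0, 0.2, 175.0]
ft_force: [-3.5, 3.1, 5.6]
width: 0.0195
finger_force: 41.5
time_s: 17.82
tool_pos: [0.4585, -0.0367, 0.1447]
eef_rot: [-179.9, 0.1, 175.0]
ft_force: [-6.2, -1.5, 7.6]
width: 0.0195
finger_force: 41.6
t 17.82 pos [ 0.4585 -0.0367  0.1447] rot [-1.799e+02  1.000e-01  1.750e+02] F [-6.2 -1.5  7.6] w 0.0195
shift [ 0.016 -0.085  0.057] turn [0. 0. 0.]
```

```bash
python3 -m creep '[{"dx":0,"dy":-0.04,"dz":0,"wx":0,"wy":0,"wz":0},{"dx":0,"dy":-0.08,"dz":0,"wx":0,"wy":0,"wz":0},{"dx":0,"dy":-0.08,"dz":0,"wx":0,"wy":0,"wz":0}]'; python3 -m creep '[{"dx":0,"dy":-0.02,"dz":0,"wx":0,"wy":0,"wz":0},{"dx":0,"dy":-0.04,"dz":0,"wx":0,"wy":0,"wz":0},{"dx":0,"dy":-0.04,"dz":0,"wx":0,"wy":0,"wz":0}]'; python3 go.py .4562 -.0450 .139
```

```text
time_s: 18.2
tool_pos: [0.4579, -0.0438, 0.1447]
eef_rot: [-180.0, 0.1, 175.0]
ft_force: [-6.2, -0.1, 7.4]
width: 0.0197
finger_force: 41.6
time_s: 18.58
tool_pos: [0.4577, -0.0453, 0.1447]
eef_rot: [179.8, 0.1, 175.2]
ft_force: [-5.0, 12.0, 7.4]
width: 0.0197
finger_force: 41.6
t 18.57 pos [ 0.4577 -0.0453  0.1447] rot [1.798e+02 1.000e-01 1.752e+02] F [-5.  12.   7.4] w 0.0197
shift [0.015 0.002 0.057] turn [0. 0. 0.]
```

The guard is at the shut stop: 12 N, 0.300 m from open. I release it, rise and back off.

```bash
python3 -m creep '[{"dx":0,"dy":0.02,"dz":0,"wx":0,"wy":0,"wz":0},{"dx":0,"dy":0.02,"dz":0,"wx":0,"wy":0,"wz":0},{"dx":0,"dy":0.02,"dz":0,"wx":0,"wy":0,"wz":0},{"dx":0,"dy":0.02,"dz":-0.3,"wx":0,"wy":0,"wz":0},{"dx":0,"dy":0.02,"dz":-0.6,"wx":0,"wy":0,"wz":0},{"dx":0.3,"dy":0.02,"dz":-1,"wx":0,"wy":0,"wz":0},{"dx":0.5,"dy":0.02,"dz":-1,"wx":0,"wy":0,"wz":0},{"dx":0.5,"dy":0.02,"dz":-1,"wx":0,"wy":0,"wz":0},{"dx":0.5,"dy":0.02,"dz":-1,"wx":0,"wy":0,"wz":0}]' 50
python3 m.py
python3 - <<'E'
import cv2,numpy as np
a=cv2.imread("pics/m_top.png");b=cv2.imread("pics/m_scene.png")
cv2.imwrite("pics/end.png",np.hstack([a,b[:len(a)]]))
E
```

```text
time_s: 19.7
tool_pos: [0.4082, -0.0415, 0.2418]
eef_rot: [-180.0, 0.0, 175.0]
ft_force: [0.4, -0.0, -0.6]
width: 0.0502
finger_force: 0.0
[ 0.40817951 -0.04148732  0.24182989] [ 0.4 -0.  -0.6]
top lid [ 0.6432 -0.1241  0.0506] enc ((643.5906372070312, -123.87183380126953), 51.6246337890625)
scene lid [ 0.6463 -0.1263  0.0486] enc ((644.8592529296875, -125.16259765625), 50.795963287353516)
[array([ 0.00198024, -0.00182707]), array([-0.00232895,  0.00089016])]
go [-0.00017436 -0.00046846] tool axes [ 1.33161744e-03 -4.81788348e-03  2.69403628e-06]
```

View pics/end.png

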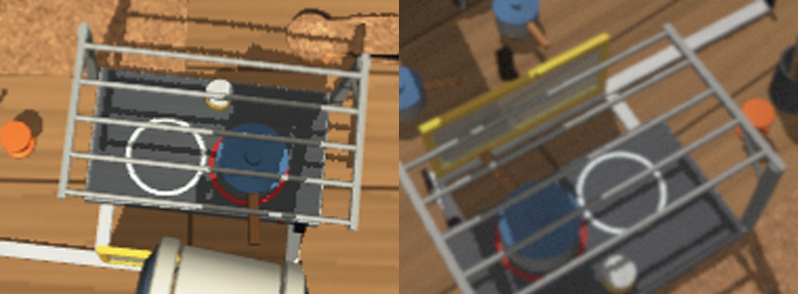

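The pot sits in the red ring: top (252,158), scene (541,225). The guard is back against the shut end (scene 430–607), and the tin and spool haven't moved.

```bash
python3 -c "
from cell import *
print(job_done())"
```

```text
the job is handed in; nothing more can be done
None
```

The job is handed in at about 20 s: the guard was opened to its stop, the pot was slid to within about 1 mm of the red ring's centre, the guard was shut to its stop and let go, and no bystander appeared to have moved in the last pictures.

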